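Open the lens case and hold its lid up

ROBOT

A 6-joint arm with a two-finger parallel gripper is mounted at the origin on the work surface. World frame = base frame: x ahead of the robot, y to its left, z up, the work surface at z = 0. Lengths are in mm, angles in rad, forces in N, time in s.
With the tool pointing down it reaches from about 325 to 775 mm from the base axis. Payload 9.3 kg.
Tool frame: the origin (TCP) lies between the finger pads; the fingertips stand 14 mm ahead of it and the grasp point (between the pads) lies 5 mm behind it; z points along the fingers, y is the direction in which the jaws open and shut (so a half turn about z gives the same grasp; the last joint's range is limited). The gripper opens to 85 mm and grips with 20 to 120 N. Pads are 22 mm wide; open, the fingers measure 114 mm over their backs; the gripper's body (76 mm by 85 mm) begins 54 mm behind the grasp point. The pads swing forward as they close: fully open they stand 13 mm farther back than shut.
Start: joints at [1.09, 0.259, 0.021, 1.334, 0, 1.418], TCP at [177.08, 520.711, 245.279] pointing down, gripper open.
Joint ranges: [-3.04, 3.04], [-0.91, 1.82], [-1.04, 1.36], [-1.92, 1.95], [-1.52, 1.45], [-3.14, 3.14]. Speed limits (rad/s): [2.22, 2.22, 2.79, 3.14, 3.14, 3.14].

INTERFACE

Orientations are given as a rotation vector (axis times angle).
In Python, from bench import robot gives the robot as it stands.
- The arm moves only by the tool servo_tool, never from a script. Its arguments are lists of equal length, an entry for each row: "travel": the shift along the world's x, y, z in mm, a list of three; "delta_rot": the turn, a rotation vector about the world's x, y, z in rad, a list of three; "hand": the finger opening in mm, from 0 to 85.4. In form: {"travel": [[tx, ty, tz], ...], "delta_rot": [[rx, ry, rz], ...], "hand": [hand, ...]}. A call has 1 to 12 rows; each row shifts and turns the pose as measured when the row begins; what a row does not reach is not made up. A row lasts 1/10 s, in which the tool goes at most 50 mm and 8.59 degrees, less where a joint would pass 70% of its speed; a pose out of reach is approached as far as the arm can. A call is refused whole if a number of a shift passes 50 or a number of a turn 0.15, either way. A call with a gripper value outside its range is refused whole. The fingers move at their own pace and stop on an object; "squeeze" is the grip in N (left out, the last holds). Time passes only in rows, so rows that do not move let the fingers close. It gives the time, the measured TCP pose, the force and the opening at its end, in the units of the state.
- robot.get_state(): the state, without advancing time (a new reading comes with each control period).
- robot.snapshot(name): name is "scene" or "side" or "wrist"; returns a dict with "img" (420x560x3 uint8, blue, green, red), "K" (3x3 intrinsics, pixels), "position" and "attitude" of the camera in the world. Camera axes: x right, y down, z forward; pixel columns grow to the right and rows downward; lengths in mm; the calibration is good to about 2 mm. The wrist camera is an equidistant fisheye: a pixel r from the principal point sees the ray r / f radians off the axis. A picture is of the moment at which its call begins. There is no depth.
- robot.close_job(): hands the job in, once; it reports no verdict.
Trained networks look in the newest picture that a camera, given by its name, has taken for a name from the list of things; names that differ only in an ending like _2 or _b are one class to them, and where a whole thing is asked for, a point or a joint stands for the part that bears it (a point fixed in the world has none). Each returns a list of dicts, best first, with "conf" (0 to 1); they miss things now and then, are a little off and sometimes report something else, mostly with a low value. They report only what shows in the picture. A call takes as long as a camera call.
- robot.look_for(name, camera): "point" ([x, y, z] in mm, in the coordinates of the camera as it stood for that picture, good to about 4 mm: the middle of the surface that is visible of it).
- robot.outline_of(name, camera): "pixels" (420x560 bool, what is visible of it).
- robot.pinpoint(name, camera): "point" ([x, y, z] in mm, in the coordinates of the camera as it stood for that picture, good to about 4 mm: a listed point, or the origin of a listed thing).
The state is a dict: "time": time; "joints": joint angles; "joint_velocities": joint speeds; "effort": joint torques, N m; "tcp_pos": TCP position; "eef_rot": TCP orientation; "wrist_force": force on the tool from outside, world axes, zero at the start; "moment": the same for the moment, N m; "grip_width": finger opening in mm.
Only numpy, scipy, OpenCV 4.12 (cv2) and the standard library are available. Lean on these libraries where they do the work, as an engineer would, in place of code of your own. Each camera call takes 0.05 s, during which the arm holds its last target.

TASK

Take the bottle off the lid of the lens case and stand it upright on the bare table, without tipping it over or disturbing the other things. Then, before touching the slide catch, tug the closed lid up by its bar handle to learn whether it is caught, and if it is, slide the catch's black knob all the way along to release it. Raise the lid by its bar to about 60 degrees and finish still holding it there: it falls shut if let go, and the job ends with the gripper holding the bar.

Things in the scene. Friction and masses are not known exactly. Their poses are not given: they have to be found in the camera images.
- lens_case: Flat white lens case fixed to the table, 240 (x) x 300 (y) x 65 mm high; origin at the centre of its underside; its x points from the front (ledge with the catch) to the hinge, y along the hinge, z up. Yaw within 17 degrees of the robot's axes. The front 42 mm of its top is a fixed ledge at z = 65 mm; the rest is under the grey lid.
- lid (a joint): Grey lid, 188 (x) x 300 (y) x 10 mm, top at z = 76 mm when shut, 0.38 kg, hinged at the far (+x) edge. Rad: 0 shut, grows as its front rises, stops at 1.3; falls shut when let go; about 2 N at the bar lifts it. If the hidden hook at its front is caught, it lifts only 0.035 rad (6 mm at the bar) and stops dead; if not, it keeps coming. This varies and cannot be seen.
- lid_hinge (a point): Middle of the lid's hinge axis, which runs along the case's y; in the case's frame at x = +118, y = 0, z = 66 mm. Fixed.
- lid_bar (a point): Steel bar handle on the lid: round, 12 mm thick, 100 mm long along the case's y, a leg at each end; this point is mid-bar on its centre line, 36 mm above the lid's top. Shut: x -45, y 0, z 112 mm in the case's frame (163 mm in front of and 46 mm above the hinge axis). Turns with the lid; it can turn between fingers that pinch it across.
- release (a joint): Slide catch on the front ledge: travel of its black knob in m, 0 at home (where it always starts), 0.024 at the far end, towards the case's +y. Takes about 3 N and stays where left. Pushed to the end it moves the hidden pawl clear of the lid's hook, and the pawl stays clear.
- release_knob (a point): Top centre of the black ribbed catch knob, 18 (x) x 16 (y) x 28 mm high, standing on an aluminium plate whose top is at z = 69 mm. In the case's frame at x = -99, y = -12 (home) to +12 (end), z = 97 mm.
- bottle: White plastic bottle with a grey cap, 44 mm in diameter, 100 mm high, about 0.15 kg, standing upright on the lid behind the bar; origin at the centre of its underside, z up.
- eye_model: Bystander: eye model, a white ball of 52 mm on a round wooden foot of 64 mm, 94 mm high; origin at the centre of its underside.
- spectacle_case: Bystander: dark spectacle case, 160 (x) x 62 x 42 mm high; origin at the centre of its underside.
- steel_bowl: Bystander: steel bowl, 100 mm across, 40 mm high; origin at the centre of its underside.

How it is judged (in metres and radians):
On the way, in this order (a step that is already met when the one before it is completed fails the run):
1. the bottle stands released and upright on the table, the lid still shut (height (world z) of bottle below 0.008 m and angle between bottle's own z axis and vertical below 0.12 rad and contact force between the fingers and bottle below 0.1 N and linear speed of bottle below 0.03 m/s and value of joint lid below 0.012 rad), for 0.2 s.
2. the lid is tugged up (at least to the end of its play) by the bar while the catch knob is still at home (value of joint lid above 0.02 rad and value of joint release below 0.006 m and (contact force between the fingers and lid_c2 above 0.3 N or contact force between the fingers and lid_c3 above 0.3 N or contact force between the fingers and lid_c4 above 0.3 N)), for 0.1 s.
At the end, for the whole second after the job is handed in: The lid is held still by the fingers on its bar (contact over 0.3 N) at 0.85 to 1.25 rad (49 to 72 degrees) and short of its stop, so nothing else carries it; the bottle stands upright (within 7 degrees) and untouched on the table top (value of joint lid between 0.85 and 1.25 rad and velocity of joint lid between -0.06 and 0.06 rad/s and (contact force between the fingers and lid_c2 above 0.3 N or contact force between the fingers and lid_c3 above 0.3 N or contact force between the fingers and lid_c4 above 0.3 N) and height (world z) of bottle below 0.008 m and angle between bottle's own z axis and vertical below 0.12 rad and contact force between the fingers and bottle below 0.1 N and linear speed of bottle below 0.03 m/s); the arm keeps its last pose, push and grip.
It fails at once if the eye model is moved by more than 30 mm (distance of eye_model from where it was at the start of the episode above 0.03 m).
It fails at once if the spectacle case is moved by more than 30 mm (distance of spectacle_case from where it was at the start of the episode above 0.03 m).
It fails at once if the steel bowl is moved by more than 30 mm (distance of steel_bowl from where it was at the start of the episode above 0.03 m).
It fails at once if the bottle is tipped over (more than 35 degrees) (angle between bottle's own z axis and vertical above 0.61 rad).
It also fails if it takes over 72 s, if anything falls off the work surface, if the arm or the gripper's body presses on something with over 40 N, if the wrist force passes 120 N, or if a joint passes its speed limit or range.

## Working session

There is one attempt and no reset: what is moved stays moved. The work goes in short steps, Python scripts to look and compute and a tool call to move; the robot and the scene stay as the last step left them, time stands still between calls to the robot, and variables do not carry over. Pictures are saved under pics/ and viewed, and the job is handed in when it is done.

Besides the shell and the picture viewer there is one more tool, called after ">>>" by a JSON object that holds its "op" and its "data", one argument or row to a line. servo_tool: Moves the arm, as the interface text tells. Its arguments: {"type":"object","properties":{"travel":{"type":"array","items":{"type":"array","items":{"type":"number"}}},"delta_rot":{"type":"array","items":{"type":"array","items":{"type":"number"}}},"hand":{"type":"array","items":{"type":"number"}},"squeeze":{"type":"number"}},"required":["travel","delta_rot","hand"]}

```bash
mkdir -p pics; cat > h.py <<'E'
import numpy as np, cv2
from scipy.spatial.transform import Rotation as R
from bench import robot
def att(a):
    a=np.array(a,float)
    if a.shape==(3,3): return a
    return R.from_rotvec(a).as_matrix() if a.size==3 else R.from_quat(a).as_matrix()
def w(s,p): return att(s['attitude'])@np.array(p)+np.array(s['position'])
E
python3 - <<'E'
from h import *
print(robot.get_state())
for c in ['scene','side','wrist']:
    s=robot.snapshot(c); cv2.imwrite(f'pics/{c}0.png',s['img'])
    print(c,s['K'],s['position'],s['attitude'])
    for n in ['lens_case','lid_bar','release_knob','lid_hinge','bottle','eye_model','spectacle_case','steel_bowl']:
        r=robot.pinpoint(n,c)
        print(n,[(np.round(w(s,d['point'])),round(d['conf'],2)) for d in r[:2]])
E
```

```text
{'time': 0.0, 'joints': array([1.09036860e+00, 2.59201803e-01, 2.07419698e-02, 1.33368410e+00,
       1.72782339e-05, 1.41822196e+00]), 'joint_velocities': array([ 0.00171407,  0.00010883, -0.00093791, -0.00026877,  0.00062945,
       -0.00043024]), 'effort': array([-5.21424117e-04, -5.55634546e+01,  3.44536650e+01,  1.36253249e-02,
       -1.21507023e-04,  6.55441312e-06]), 'tcp_pos': array([176.9698637 , 520.47346866, 244.65313824]), 'eef_rot': array([-5.12616269e-01, -3.09904608e+00,  2.00294232e-03]), 'wrist_force': array([-0.13524951,  0.30939172, -0.39429393]), 'moment': array([ 0.00463715,  0.00413648, -0.03879925]), 'grip_width': 85.30959563469605}
scene [[460.91665208   0.         279.20917478]
 [  0.         460.91665208 212.57503135]
 [  0.           0.           1.        ]] [1187.5142992  -365.92493672 1137.46010167] [-2.20424799 -1.26675812  0.45319763]
lens_case [(array([581., -89.,  -3.]), 0.56)]
lid_bar [(array([540., -79., 106.]), 0.68)]
release_knob [(array([482., -73.,  98.]), 0.41)]
lid_hinge [(array([ 694., -127.,   64.]), 0.75)]
bottle [(array([612., -90.,  76.
[... 438 characters left out ...]
  1.]), 0.57)]
lid_bar [(array([535., -76., 113.]), 0.62), (array([ 634., -395.,    8.]), 0.36)]
release_knob [(array([481., -74.,  96.]), 0.6)]
lid_hinge [(array([ 691., -121.,   65.]), 0.76)]
bottle [(array([612., -91.,  71.]), 0.74)]
eye_model [(array([289., 297.,  -4.]), 0.55)]
spectacle_case [(array([ 637., -395.,    5.]), 0.95)]
steel_bowl [(array([612., 395.,   3.]), 0.97)]
wrist [[325.1922621    0.         282.53583722]
 [  0.         325.1922621  211.47168242]
 [  0.           0.           1.        ]] [107.38517782 544.66772911 373.74548051] [2.3562947  1.68619656 0.24287239]
lens_case []
lid_bar []
release_knob []
lid_hinge []
bottle []
eye_model []
spectacle_case []
steel_bowl []
```

View pics/scene0.png

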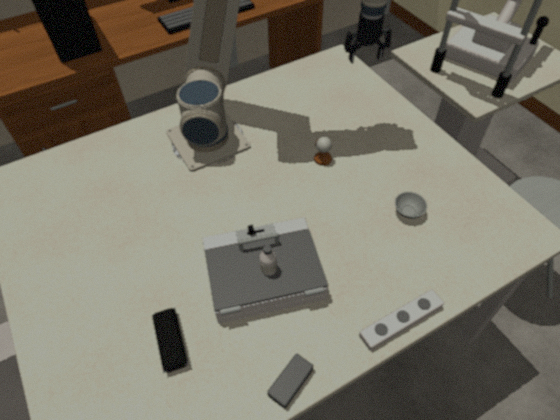

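View pics/side0.png

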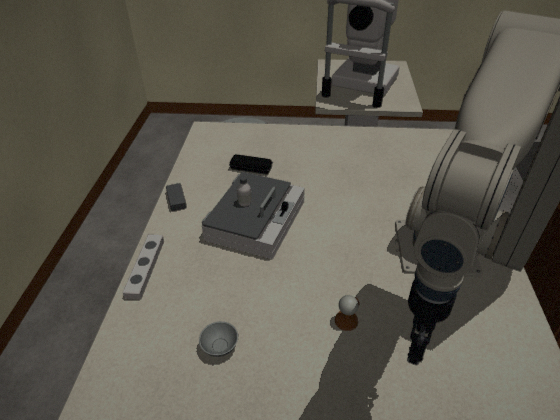

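```bash
python3 - <<'E'
from h import *
# fit case yaw: points in case frame
cf={'c':(0,0,0),'bar':(-45,0,112),'knob':(-99,-12,97),'h':(118,0,66)}
A=[cf[k][:2] for k in ('c','bar','knob','h')]*2
B=[(581,-89),(540,-79),(482,-73),(694,-127),(577,-92),(535,-76),(481,-74),(691,-121)]
A=np.array(A,float);B=np.array(B,float)
a=A-A.mean(0);b=B-B.mean(0)
th=np.arctan2((a[:,0]*b[:,1]-a[:,1]*b[:,0]).sum(),(a*b).sum())
Rm=np.array([[np.cos(th),-np.sin(th)],[np.sin(th),np.cos(th)]])
t=B.mean(0)-Rm@A.mean(0)
print('yaw',th,np.degrees(th),'t',t); print(np.round(B-(A@Rm.T+t),1))
for k in cf: print(k,Rm@np.array(cf[k][:2])+t)
S=robot.get_state();M=R.from_rotvec(S['eef_rot']).as_matrix();print(M)
# outline overlay: project case corners
for c in ['scene','side']:
    s=robot.snapshot(c);im=s['img'].copy()
    def pr(p):
        q=att(s['attitude']).T@(np.array(p)-s['position']);q=s['K']@(q/q[2]);return tuple(int(round(v)) for v in q[:2])
    def line(pts,col):
        pp=[pr((*(Rm@np.array(p[:2])+t),p[2])) for p in pts]
        cv2.polylines(im,[np.array(pp)],False,col,1)
    line([(-120,-150,65),(-120,150,65),(120,150,65),(120,-150,65),(-120,-150,65)],(0,0,255))
    line([(-45,-50,112),(-45,50,112)],(0,255,0))
    line([(-99,-12,97),(-99,-12,69)],(255,0,255))
    cv2.imwrite(f'pics/{c}_ov.png',im)
E
```

```text
yaw -0.2906123619961355 -16.650861816706644 t [579.71206272 -90.36329749]
[[ 1.3  1.4]
 [ 3.4 -1.5]
 [ 0.6  0.5]
 [ 1.2 -2.8]
 [-2.7 -1.6]
 [-1.6  1.5]
 [-0.4 -0.5]
 [-1.8  3.2]]
c [579.71206272 -90.36329749]
bar [536.59897619 -77.46904413]
knob [481.42480479 -73.49276317]
h [ 692.76415629 -124.1748952 ]
[[-9.46748677e-01  3.21973511e-01 -1.50180832e-05]
 [ 3.21973512e-01  9.46748677e-01 -2.63266713e-05]
 [ 5.74185962e-06 -2.97601662e-05 -1.00000000e+00]]
```

```bash
python3 - <<'E'
import cv2,numpy as np
a=cv2.imread('pics/scene_ov.png')[200:330,180:350];b=cv2.imread('pics/side_ov.png')[160:270,180:330]
a=cv2.resize(a,(400,306),interpolation=2);b=cv2.resize(b,(400,306),interpolation=2)
cv2.imwrite('pics/ov.png',np.hstack([a,b]))
E
```

```text
(no output)
```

View pics/ov.png

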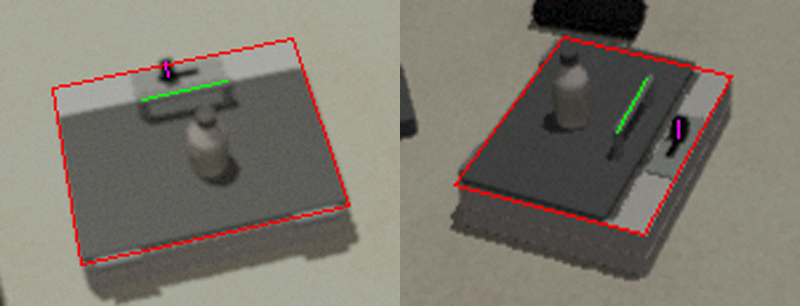

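>>> {"op": "servo_tool", "data": {
  "travel": [
    [29, -41, 0],
    [29, -41, 0],
    [29, -41, 0],
    [29, -41, 0],
    [29, -41, 0],
    [29, -41, 0],
    [29, -41, 0],
    [29, -41, 0],
    [29, -41, 0],
    [29, -41, 0],
    [29, -41, 0],
    [29, -41, 0]
  ],
  "delta_rot": [
    [0, 0, 0.037],
    [0, 0, 0],
    [0, 0, 0],
    [0, 0, 0],
    [0, 0, 0],
    [0, 0, 0],
    [0, 0, 0],
    [0, 0, 0],
    [0, 0, 0],
    [0, 0, 0],
    [0, 0, 0],
    [0, 0, 0]
  ],
  "hand": [85, 85, 85, 85, 85, 85, 85, 85, 85, 85, 85, 85],
  "squeeze": 30
}}

```text
time: 2.65
tcp_pos: [519.8, 28.6, 246.2]
eef_rot: [0.435, 3.106, 0.005]
wrist_force: [0.7, 0.8, -0.6]
grip_width: 85.0
```

>>> {"op": "servo_tool", "data": {
  "travel": [
    [31, -40, 0],
    [31, -40, 0],
    [25, -31, 0],
    [0, 0, 0]
  ],
  "delta_rot": [
    [0, 0, -0.012],
    [0, 0, 0],
    [0, 0, 0],
    [0, 0, 0]
  ],
  "hand": [85, 85, 85, 85]
}}

```text
time: 3.05
tcp_pos: [608.5, -88.8, 244.7]
eef_rot: [0.463, 3.102, 0.004]
wrist_force: [-0.8, -0.4, -0.1]
grip_width: 85.3
```

```bash
python3 - <<'E'
from h import *
S=robot.get_state();print(S['tcp_pos'],S['joints']);M=R.from_rotvec(S['eef_rot']).as_matrix();print(M[:,1],M[:,2])
s=robot.snapshot('wrist');cv2.imwrite('pics/w1.png',s['img'])
for n in ['lid_bar','release_knob','lid_hinge','bottle','lens_case']:
    r=robot.pinpoint(n,'wrist'); print(n,[(np.round(w(s,d['point']),1),round(d['conf'],2)) for d in r[:2]])
E
```

```text
[608.52564684 -88.83512774 244.71331526] [-0.28286886  0.36808976  0.17940121  1.37690325  0.00335552  0.0135973 ]
[0.29212385 0.95637436 0.00342592] [ 0.0059342   0.00176953 -0.99998083]
lid_bar [(array([535.6, -72.3, 114.5]), 0.58)]
release_knob [(array([480.5, -69.4,  94.7]), 0.87)]
lid_hinge [(array([ 691.3, -124.7,   68.6]), 0.84)]
bottle [(array([618.4, -91.8,  78.6]), 0.75)]
lens_case [(array([574.2, -92.9,  -1.6]), 0.87)]
```

View pics/w1.png

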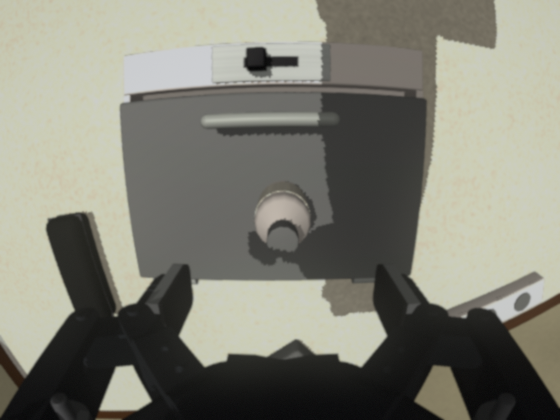

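>>> {"op": "servo_tool", "data": {
  "travel": [
    [5, -2, -30],
    [0, 0, -30],
    [0, 0, -30],
    [0, 0, -20],
    [0, 0, -10],
    [0, 0, 0]
  ],
  "delta_rot": [
    [0, 0, 0],
    [0, 0, 0],
    [0, 0, 0],
    [0, 0, 0],
    [0, 0, 0],
    [0, 0, 0]
  ],
  "hand": [85, 85, 85, 85, 85, 85]
}}

```text
time: 3.95
tcp_pos: [608.9, -78.7, 128.5]
eef_rot: [0.44, 3.095, 0.004]
wrist_force: [0.2, -0.7, -0.4]
grip_width: 84.9
```

```bash
python3 - <<'E'
from h import *
S=robot.get_state();print(S['tcp_pos'])
s=robot.snapshot('wrist');cv2.imwrite('pics/w2.png',s['img'])
E
```

```text
[608.86208965 -78.66347767 128.45852824]
```

View pics/w2.png

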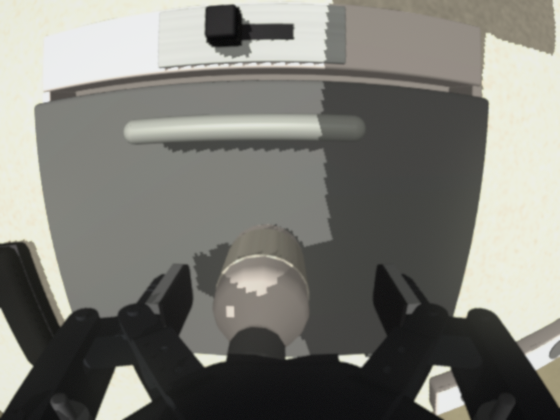

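>>> {"op": "servo_tool", "data": {
  "travel": [
    [3, -6, 0],
    [2, -6, 0],
    [0, 0, 0]
  ],
  "delta_rot": [
    [0, 0, 0],
    [0, 0, 0],
    [0, 0, 0]
  ],
  "hand": [85, 85, 85]
}}

```text
time: 4.3
tcp_pos: [616.2, -91.6, 133.1]
eef_rot: [0.438, 3.089, 0.002]
wrist_force: [-0.1, -1.4, 0.1]
grip_width: 84.9
```

>>> {"op": "servo_tool", "data": {
  "travel": [
    [0, 0, 0],
    [0, 0, 0]
  ],
  "delta_rot": [
    [0, 0, 0],
    [0, 0, 0]
  ],
  "hand": [85, 85]
}}

```text
time: 4.5
tcp_pos: [616.7, -92.4, 134.0]
eef_rot: [0.439, 3.087, 0.002]
wrist_force: [0.2, 0.2, 0.1]
grip_width: 84.9
```

```bash
python3 - <<'E'
from h import *
for i in range(3):
    s=robot.snapshot('wrist');S=robot.get_state();print(S['tcp_pos'],S['joint_velocities'].round(3))
    for d in robot.pinpoint('bottle','wrist')[:1]: print(w(s,d['point']),d['conf'])
M=R.from_rotvec(S['eef_rot']).as_matrix();print(M[:,1],M[:,2])
cv2.imwrite('pics/w3.png',s['img'])
E
```

```text
[616.69201263 -92.36369365 134.01017364] [ 0.001  0.    -0.006 -0.001 -0.001 -0.002]
[615.43006019 -89.29936766  78.74429672] 0.89
[616.50069167 -92.12489403 133.70908818] [-0.001  0.002 -0.003 -0.001  0.001 -0.001]
[615.5931018  -90.66306236  77.6568612 ] 0.66
[616.43897006 -92.05147057 133.62261246] [ 0.    -0.001 -0.001  0.     0.001 -0.001]
[616.30400822 -91.18405995  81.25309907] 0.68
[0.27816627 0.96052184 0.00461697] [ 0.02262097 -0.00174552 -0.99974259]
```

View pics/w3.png

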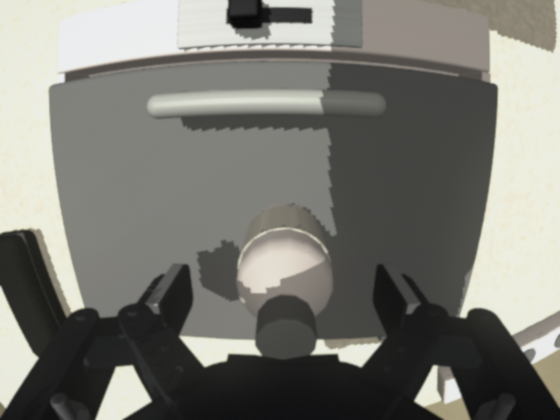

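>>> {"op": "servo_tool", "data": {
  "travel": [
    [0, 0, -5],
    [0, 0, -4],
    [0, 0, 0],
    [0, 0, 0],
    [0, 0, 0],
    [0, 0, 0],
    [0, 0, 0],
    [0, 0, 0]
  ],
  "delta_rot": [
    [0.002, 0.023, 0.006],
    [0, 0, 0],
    [0, 0, 0],
    [0, 0, 0],
    [0, 0, 0],
    [0, 0, 0],
    [0, 0, 0],
    [0, 0, 0]
  ],
  "hand": [85, 85, 70, 60, 50, 40, 40, 40],
  "squeeze": 30
}}

```text
time: 5.6
tcp_pos: [616.3, -91.7, 123.4]
eef_rot: [-0.43, -3.109, -0.0]
wrist_force: [0.8, -0.6, -0.5]
grip_width: 42.9
```

```bash
python3 - <<'E'
from h import *
s=robot.snapshot('wrist');S=robot.get_state();print(S['tcp_pos'],S['grip_width'],S['wrist_force'],S['joint_velocities'].round(3))
M=R.from_rotvec(S['eef_rot']).as_matrix();print(M[:,1],M[:,2])
cv2.imwrite('pics/w4.png',s['img'])
E
```

```text
[616.29465658 -91.74607723 123.3321585 ] 42.98084412745483 [-0.43869507 -0.02695132 -2.14601673] [-0.002  0.001  0.001 -0.    -0.    -0.   ]
[ 2.71506035e-01  9.62436720e-01 -1.81698131e-04] [-3.36261422e-03  7.59814111e-04 -9.99994058e-01]
```

View pics/w4.png

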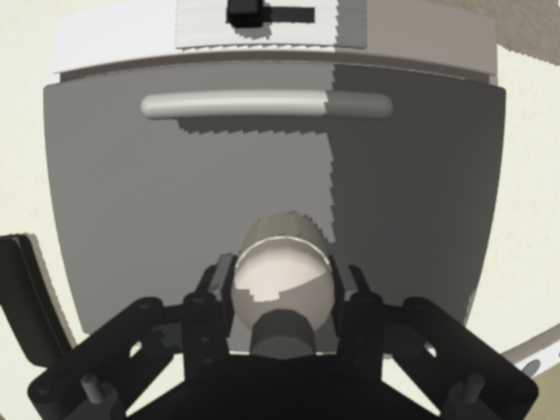

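>>> {"op": "servo_tool", "data": {
  "travel": [
    [0, 0, 10],
    [0, 0, 20],
    [0, 0, 25],
    [0, 0, 20],
    [-6, 20, 0],
    [-9, 30, 0],
    [-9, 30, 0],
    [-9, 30, 0],
    [-9, 30, 0],
    [-9, 30, 0],
    [-9, 30, 0],
    [-9, 30, 0]
  ],
  "delta_rot": [
    [0, 0, 0],
    [0, 0, 0],
    [0, 0, 0],
    [0, 0, 0],
    [0, 0, 0],
    [0, 0, 0],
    [0, 0, 0],
    [0, 0, 0],
    [0, 0, 0],
    [0, 0, 0],
    [0, 0, 0],
    [0, 0, 0]
  ],
  "hand": [38, 38, 38, 38, 38, 38, 38, 38, 38, 38, 38, 38]
}}

```text
time: 6.85
tcp_pos: [539.6, 147.3, 201.7]
eef_rot: [-0.438, -3.103, -0.002]
wrist_force: [0.1, -0.1, -1.2]
grip_width: 42.9
```

>>> {"op": "servo_tool", "data": {
  "travel": [
    [-9, 30, 0],
    [-8, 25, 0],
    [-6, 15, 0],
    [0, 0, 0],
    [0, 0, 0],
    [0, 0, 0]
  ],
  "delta_rot": [
    [0, 0, 0],
    [0, 0, 0],
    [0, 0, 0],
    [0, 0, 0],
    [0, 0, 0],
    [0, 0, 0]
  ],
  "hand": [38, 38, 38, 38, 38, 38]
}}

```text
time: 7.45
tcp_pos: [508.9, 226.2, 201.0]
eef_rot: [-0.426, -3.102, -0.002]
wrist_force: [-0.1, -0.4, -3.1]
grip_width: 42.8
```

```bash
python3 - <<'E'
from h import *
s=robot.snapshot('scene');S=robot.get_state();print(S['tcp_pos'],S['grip_width'],S['wrist_force'],S['joint_velocities'].round(3))
M=R.from_rotvec(S['eef_rot']).as_matrix();print(M[:,1],M[:,2])
cv2.imwrite('pics/s4.png',s['img'])
for c in ('scene','side','wrist'):
    s=robot.snapshot(c)
    for d in robot.pinpoint('bottle',c)[:1]: print(w(s,d['point']),d['conf'])
cv2.imwrite('pics/w5.png',s['img'])
E
```

```text
[509.03524517 225.98571934 200.95265164] 43.10766694511024 [ 0.29377148  0.18528936 -1.62046844] [-0.008  0.003  0.005 -0.    -0.001 -0.001]
[ 2.69749717e-01  9.62930397e-01 -3.75211423e-04] [-0.01063545  0.00258972 -0.99994009]
[508.96583666 224.77938067 154.13722316] 0.72
[505.17459146 224.76341025 150.49031055] 0.64
[507.62446628 226.06083772 158.54651294] 0.75
```

View pics/s4.png

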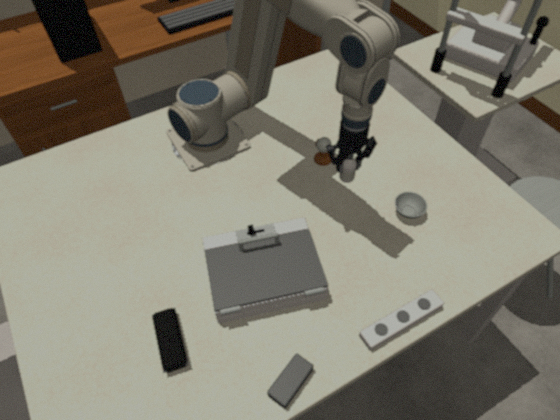

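View pics/w5.png

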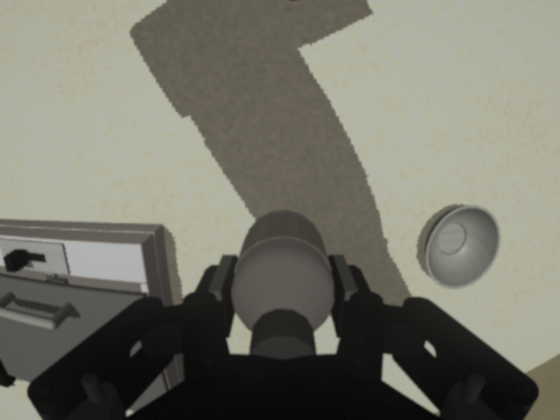

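>>> {"op": "servo_tool", "data": {
  "travel": [
    [0, 0, -20],
    [0, 0, -30],
    [0, 0, -30],
    [0, 0, -30],
    [0, 0, -20],
    [0, 0, -10],
    [0, 0, 0],
    [0, 0, 0]
  ],
  "delta_rot": [
    [-0.003, -0.011, 0],
    [0, 0, 0],
    [0, 0, 0],
    [0, 0, 0],
    [0, 0, 0],
    [0, 0, 0],
    [0, 0, 0],
    [0, 0, 0]
  ],
  "hand": [38, 38, 38, 38, 38, 38, 38, 38]
}}

```text
time: 8.6
tcp_pos: [511.3, 224.3, 58.3]
eef_rot: [0.433, 3.106, 0.002]
wrist_force: [0.3, 0.0, -1.1]
grip_width: 42.9
```

```bash
python3 - <<'E'
from h import *
S=robot.get_state();print(S['tcp_pos'],S['grip_width'],S['wrist_force'],S['joint_velocities'].round(3))
M=R.from_rotvec(S['eef_rot']).as_matrix();print(M[:,1],M[:,2])
E
```

```text
[511.25943262 224.31413855  58.2527884 ] 42.8930902217858 [ 0.25445418  0.01615792 -1.14819069] [-0.002  0.002  0.005  0.002 -0.    -0.   ]
[0.27345356 0.96188244 0.0023067 ] [ 5.65244699e-03  7.91131784e-04 -9.99983712e-01]
```

Down 11 to go, slowly.

>>> {"op": "servo_tool", "data": {
  "travel": [
    [0, 0, -4],
    [0, 0, -3],
    [0, 0, -2],
    [0, 0, 0],
    [0, 0, 0]
  ],
  "delta_rot": [
    [0, 0.005, 0],
    [0, 0, 0],
    [0, 0, 0],
    [0, 0, 0],
    [0, 0, 0]
  ],
  "hand": [38, 38, 38, 38, 38]
}}

```text
time: 9.1
tcp_pos: [513.3, 224.8, 51.9]
eef_rot: [0.433, 3.106, 0.005]
wrist_force: [0.8, -0.6, -2.5]
grip_width: 42.6
```

>>> {"op": "servo_tool", "data": {
  "travel": [
    [0, 0, -2],
    [0, 0, -1.5],
    [0, 0, -1],
    [0, 0, 0],
    [0, 0, 0]
  ],
  "delta_rot": [
    [0, 0, 0],
    [0, 0, 0],
    [0, 0, 0],
    [0, 0, 0],
    [0, 0, 0]
  ],
  "hand": [38, 38, 38, 38, 38]
}}

```text
time: 9.6
tcp_pos: [513.5, 224.9, 47.5]
eef_rot: [0.433, 3.105, 0.005]
wrist_force: [-0.3, -0.2, -0.9]
grip_width: 42.9
```

```bash
python3 - <<'E'
from h import *
S=robot.get_state();print(S['tcp_pos'],S['grip_width'],S['wrist_force'],S['joint_velocities'].round(3))
M=R.from_rotvec(S['eef_rot']).as_matrix();print(M[:,1],M[:,2])
E
```

```text
[513.46508372 224.906417    47.49142187] 42.93479297725956 [-0.29703149 -0.20451854 -0.88966033] [ 0.001 -0.002  0.     0.     0.     0.001]
[0.27342402 0.96188475 0.0041262 ] [ 0.00660689  0.00241153 -0.99997527]
```

>>> {"op": "servo_tool", "data": {
  "travel": [
    [0, 0, -1],
    [0, 0, -1],
    [0, 0, 0],
    [0, 0, 0]
  ],
  "delta_rot": [
    [0, 0, 0],
    [0, 0, 0],
    [0, 0, 0],
    [0, 0, 0]
  ],
  "hand": [38, 38, 38, 38]
}}

```text
time: 10.0
tcp_pos: [513.9, 224.9, 47.7]
eef_rot: [0.432, 3.103, 0.006]
wrist_force: [-0.6, 0.1, -3.4]
grip_width: 43.2
```

>>> {"op": "servo_tool", "data": {
  "travel": [
    [0, 0, -2],
    [0, 0, 0],
    [0, 0, 0]
  ],
  "delta_rot": [
    [0, 0.007, 0],
    [0, 0, 0],
    [0, 0, 0]
  ],
  "hand": [38, 38, 38]
}}

```text
time: 10.3
tcp_pos: [515.2, 225.1, 47.4]
eef_rot: [0.433, 3.107, 0.006]
wrist_force: [0.1, -0.1, -3.0]
grip_width: 42.8
```

```bash
python3 - <<'E'
from h import *
for i in range(3):
    s=robot.snapshot('side');S=robot.get_state();print(S['tcp_pos'],S['wrist_force'])
    for d in robot.pinpoint('bottle','side')[:1]: print(w(s,d['point']),d['conf'])
cv2.imwrite('pics/s6.png',cv2.resize(s['img'][240:380,240:440],(800,560)))
E
```

```text
[515.17121981 225.08650104  47.29668778] [0.3224441  0.95214465 0.9007827 ]
[514.54831931 227.05832533  -1.88595594] 0.54
[515.20426487 225.0686274   47.30333342] [-0.15841439  0.09187987 -0.76810399]
[512.83059953 224.59869254  -1.64173212] 0.6
[515.15638248 225.097818    47.32696236] [ 0.93773146  0.51339121 -0.12881458]
[515.31655293 224.86756247  -1.55372836] 0.63
```

View pics/s6.png

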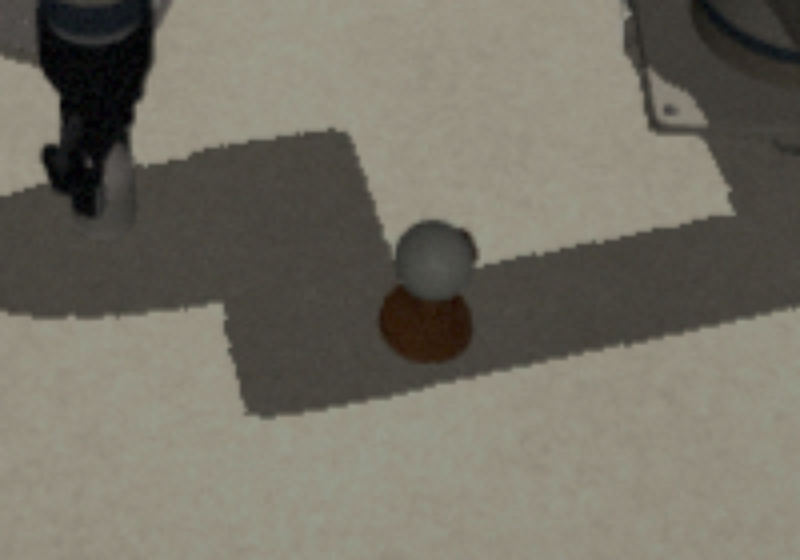

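>>> {"op": "servo_tool", "data": {
  "travel": [
    [0, 0, 0],
    [0, 0, 0],
    [0, 0, 0],
    [0, 0, 0],
    [0, 0, 0],
    [0, 0, 0]
  ],
  "delta_rot": [
    [0, 0, 0],
    [0, 0, 0],
    [0, 0, 0],
    [0, 0, 0],
    [0, 0, 0],
    [0, 0, 0]
  ],
  "hand": [47, 52, 60, 70, 85, 85]
}}

```text
time: 11.2
tcp_pos: [515.0, 225.1, 47.2]
eef_rot: [0.433, 3.107, 0.006]
wrist_force: [0.6, 0.1, 0.4]
grip_width: 84.8
```

```bash
python3 - <<'E'
from h import *
s=robot.snapshot('wrist');S=robot.get_state();print(S['tcp_pos'],S['wrist_force'],S['grip_width'])
M=R.from_rotvec(S['eef_rot']).as_matrix();print(M[:,1],M[:,2])
cv2.imwrite('pics/w7.png',s['img'])
E
```

```text
[514.96999419 225.09177989  47.19164916] [-1.10601032 -0.53041071 -0.16249833] 85.26207884060943
[0.27332993 0.9619115  0.00412589] [ 0.00463432  0.00297234 -0.99998484]
```

View pics/w7.png

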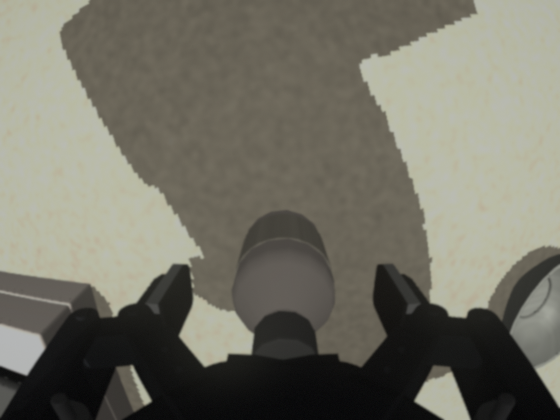

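>>> {"op": "servo_tool", "data": {
  "travel": [
    [0, 0, 15],
    [0, 0, 20],
    [0, 0, 20],
    [0, 0, 25],
    [0, 0, 30],
    [0, 0, 30],
    [0, 0, 20],
    [0, 0, 0]
  ],
  "delta_rot": [
    [0, 0, 0],
    [0, 0, 0],
    [0, 0, 0],
    [0, 0, 0],
    [0, 0, 0],
    [0, 0, 0],
    [0, 0, 0],
    [0, 0, 0]
  ],
  "hand": [85, 85, 85, 85, 85, 85, 85, 85]
}}

```text
time: 12.05
tcp_pos: [513.1, 224.5, 212.5]
eef_rot: [0.433, 3.11, 0.004]
wrist_force: [1.5, 1.2, 0.2]
grip_width: 85.4
```

```bash
python3 - <<'E'
from h import *
s=robot.snapshot('wrist');S=robot.get_state();print(S['tcp_pos'],S['wrist_force'],S['grip_width'],S['joints'])
M=R.from_rotvec(S['eef_rot']).as_matrix();print(M[:,1],M[:,2])
for d in robot.pinpoint('bottle','wrist')[:1]: print(w(s,d['point']),d['conf'])
cv2.imwrite('pics/w8.png',s['img'])
E
```

```text
[512.65362085 224.4253624  211.09353487] [ 0.12255168 -0.58609948  0.33433322] 85.23304752401782 [ 0.2618436   0.2860937  -0.02733065  1.25665696  0.00167179  0.53883128]
[0.27345858 0.96188209 0.00180181] [ 2.57887444e-04  1.79989767e-03 -9.99998347e-01]
[513.27245133 227.18334821   5.54764648] 0.67
```

View pics/w8.png

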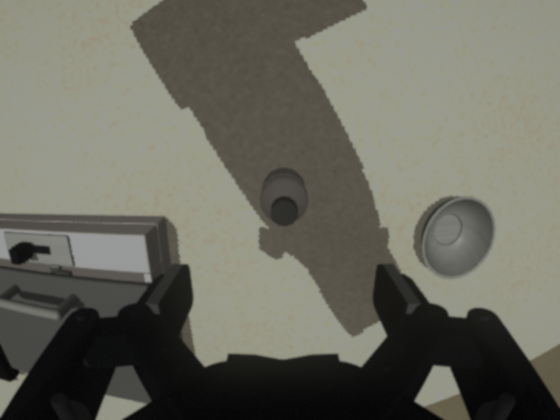

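>>> {"op": "servo_tool", "data": {
  "travel": [
    [2, -25, 0],
    [2, -25, 0],
    [2, -25, 0],
    [2, -25, 0],
    [2, -25, 0],
    [2, -25, 0],
    [2, -25, 0],
    [2, -25, 0],
    [2, -25, 0],
    [2, -25, 0],
    [2, -25, 0],
    [2, -25, 0]
  ],
  "delta_rot": [
    [0, 0, -0.132],
    [0, 0, -0.132],
    [0, 0, -0.132],
    [0, 0, -0.132],
    [0, 0, -0.132],
    [0, 0, -0.132],
    [0, 0, -0.132],
    [0, 0, -0.132],
    [0, 0, -0.132],
    [0, 0, -0.132],
    [0, 0, -0.132],
    [0, 0, -0.132]
  ],
  "hand": [85, 85, 85, 80, 70, 60, 50, 45, 45, 45, 45, 45]
}}

```text
time: 13.35
tcp_pos: [528.3, -83.8, 190.4]
eef_rot: [-2.549, -1.789, 0.003]
wrist_force: [0.8, -0.2, 1.6]
grip_width: 45.0
```

>>> {"op": "servo_tool", "data": {
  "travel": [
    [0, 0, 0],
    [0, 0, 0]
  ],
  "delta_rot": [
    [0, 0, 0],
    [0, 0, 0]
  ],
  "hand": [45, 45]
}}

```text
time: 13.55
tcp_pos: [527.2, -86.3, 187.2]
eef_rot: [-2.552, -1.778, 0.008]
wrist_force: [0.5, -0.5, -0.7]
grip_width: 45.0
```

```bash
cat > st.py <<'E'
from h import *
import sys
def st(tgt=None):
    S=robot.get_state();print(S['time'],S['tcp_pos'].round(1),S['wrist_force'].round(1),S['grip_width'],S['joints'].round(2))
    M=R.from_rotvec(S['eef_rot']).as_matrix();z=M[:,2]
    y=np.degrees(np.arctan2(M[1,1],M[0,1]))
    print('yaw',y,'z',z.round(4),'fix rot xy',np.cross(z,[0,0,-1]).round(4))
    return S
if __name__=='__main__': 
    st()
    s=robot.snapshot('wrist');cv2.imwrite(f'pics/{sys.argv[1]}.png',s['img'])
    for n in ['lid_bar','release_knob','bottle']:
        for d in robot.pinpoint(n,'wrist')[:1]: print(n,w(s,d['point']).round(1),d['conf'])
E
python3 st.py w9
```

```text
13.55 [527.2 -86.3 187.2] [ 0.5 -0.5 -0.7] 44.972634649080376 [-0.33  0.27 -0.11  1.22  0.01  1.6 ]
yaw -20.25664624731701 z [-0.022   0.0225 -0.9995] fix rot xy [-0.0225 -0.022  -0.    ]
lid_bar [536.1 -76.2 113.3] 0.89
release_knob [481.6 -71.6  96.7] 0.69
```

View pics/w9.png

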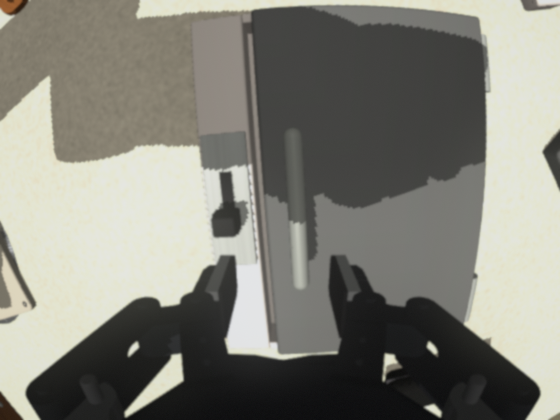

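>>> {"op": "servo_tool", "data": {
  "travel": [
    [9, 9, 0],
    [0, 0, 0],
    [0, 0, -20],
    [0, 0, -20],
    [0, 0, 0]
  ],
  "delta_rot": [
    [-0.022, -0.022, 0.063],
    [0, 0, 0],
    [0, 0, 0],
    [0, 0, 0],
    [0, 0, 0]
  ],
  "hand": [34, 34, 34, 34, 34]
}}

```text
time: 14.25
tcp_pos: [536.6, -73.2, 148.3]
eef_rot: [2.511, 1.884, 0.002]
wrist_force: [-0.3, -0.2, -0.1]
grip_width: 33.8
```

```bash
python3 st.py w10
```

```text
14.25 [536.6 -73.2 148.3] [-0.3 -0.2 -0.1] 33.815597361372106 [-0.29  0.29 -0.19  1.09 -0.    1.56]
yaw -16.233208711807404 z [ 2.3e-03 -7.0e-04 -1.0e+00] fix rot xy [0.0007 0.0023 0.    ]
lid_bar [535.3 -74.1 113.3] 0.92
release_knob [483.9 -69.5  98. ] 0.7
```

View pics/w10.png

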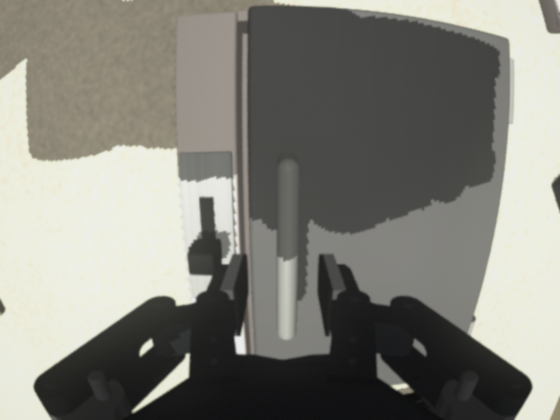

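>>> {"op": "servo_tool", "data": {
  "travel": [
    [1, -2, -15],
    [0, 0, -15],
    [0, 0, -9],
    [0, 0, 0],
    [0, 0, 0]
  ],
  "delta_rot": [
    [0, 0, -0.007],
    [0, 0, 0],
    [0, 0, 0],
    [0, 0, 0],
    [0, 0, 0]
  ],
  "hand": [34, 34, 34, 34, 34]
}}

```text
time: 14.95
tcp_pos: [541.4, -76.9, 115.8]
eef_rot: [2.511, 1.868, 0.013]
wrist_force: [1.3, 0.9, 0.1]
grip_width: 33.7
```

```bash
python3 st.py w11
```

```text
14.95 [541.4 -76.9 115.8] [1.3 0.9 0.1] 33.707593825173475 [-0.29  0.31 -0.24  1.   -0.    1.57]
yaw -16.70313416786099 z [ 0.0138 -0.0042 -0.9999] fix rot xy [0.0042 0.0138 0.    ]
lid_bar [536.2 -77.1 112.1] 0.86
```

View pics/w11.png

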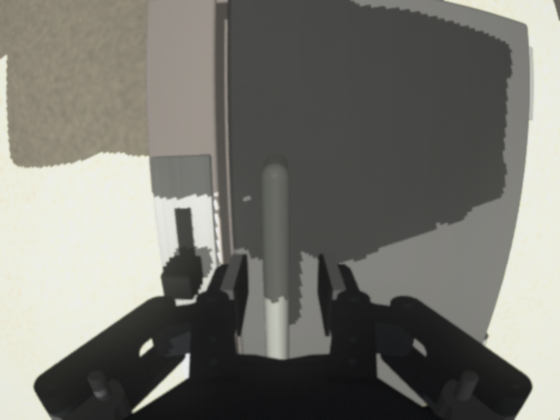

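>>> {"op": "servo_tool", "data": {
  "travel": [
    [-4.5, 0, -4],
    [0, 0, -4],
    [0, 0, 0]
  ],
  "delta_rot": [
    [0.004, 0.014, 0],
    [0, 0, 0],
    [0, 0, 0]
  ],
  "hand": [34, 34, 34]
}}

```text
time: 15.45
tcp_pos: [536.7, -76.9, 107.7]
eef_rot: [2.52, 1.875, -0.001]
wrist_force: [0.2, 0.0, -0.2]
grip_width: 34.1
```

```bash
python3 st.py w12
```

```text
15.45 [536.7 -76.9 107.7] [ 0.2  0.  -0.2] 34.09715805977976 [-0.3   0.32 -0.25  1.   -0.    1.57]
yaw -16.69436217704212 z [-3.e-04 -2.e-04 -1.e+00] fix rot xy [ 0.0002 -0.0003  0.    ]
lid_bar [535.3 -76.2 110.6] 0.86
release_knob [485.2 -70.3  96.4] 0.59
bottle [535.6 -78.2 113.4] 0.49
```

>>> {"op": "servo_tool", "data": {
  "travel": [
    [0, 0, 0],
    [0, 0, 0],
    [0, 0, 0],
    [0, 0, 0],
    [0, 0, 0]
  ],
  "delta_rot": [
    [0, 0, 0],
    [0, 0, 0],
    [0, 0, 0],
    [0, 0, 0],
    [0, 0, 0]
  ],
  "hand": [20, 8, 8, 8, 8],
  "squeeze": 40
}}

```text
time: 16.15
tcp_pos: [538.1, -77.3, 108.6]
eef_rot: [2.518, 1.874, 0.002]
wrist_force: [0.8, 0.0, -0.8]
grip_width: 10.6
```

```bash
python3 st.py w13
```

```text
16.15 [538.1 -77.3 108.6] [ 0.8  0.  -0.8] 10.602331548752915 [-0.3   0.32 -0.25  1.   -0.    1.57]
yaw -16.68619097922957 z [ 0.0027 -0.0011 -1.    ] fix rot xy [0.0011 0.0027 0.    ]
lid_bar [536.  -74.8 111. ] 0.87
release_knob [482.8 -70.4  95.9] 0.69
```

>>> {"op": "servo_tool", "data": {
  "travel": [
    [0, 0, 2],
    [0, 0, 2],
    [0, 0, 2],
    [0, 0, 0],
    [0, 0, 0]
  ],
  "delta_rot": [
    [0, 0, 0],
    [0, 0, 0],
    [0, 0, 0],
    [0, 0, 0],
    [0, 0, 0]
  ],
  "hand": [8, 8, 8, 8, 8]
}}

```text
time: 16.85
tcp_pos: [539.7, -77.7, 114.4]
eef_rot: [2.517, 1.873, 0.005]
wrist_force: [2.0, -1.2, -4.3]
grip_width: 10.8
```

```bash
python3 st.py w14
```

```text
16.85 [539.7 -77.7 114.4] [ 2.  -1.2 -4.3] 10.784783259058704 [-0.3   0.32 -0.24  1.01  0.    1.57]
yaw -16.69083817080239 z [ 0.0048 -0.0014 -1.    ] fix rot xy [0.0014 0.0048 0.    ]
lid_bar [538.3 -73.4 119.1] 0.59
release_knob [480.4 -69.8  96. ] 0.78
```

Lifted 5.8 mm; load −4 N so far. Pull a little more.

>>> {"op": "servo_tool", "data": {
  "travel": [
    [0, 0, 2],
    [0, 0, 2],
    [0, 0, 2],
    [0, 0, 0],
    [0, 0, 0]
  ],
  "delta_rot": [
    [0, 0, 0],
    [0, 0, 0],
    [0, 0, 0],
    [0, 0, 0],
    [0, 0, 0]
  ],
  "hand": [8, 8, 8, 8, 8]
}}

```text
time: 17.55
tcp_pos: [541.7, -78.3, 120.9]
eef_rot: [2.515, 1.871, 0.009]
wrist_force: [3.6, -0.3, -6.3]
grip_width: 10.6
```

```bash
python3 st.py w15
```

```text
17.55 [541.7 -78.3 120.9] [ 3.6 -0.3 -6.3] 10.608937682664696 [-0.3   0.31 -0.23  1.02  0.    1.57]
yaw -16.697773334076476 z [ 0.0086 -0.0024 -1.    ] fix rot xy [0.0024 0.0086 0.    ]
lid_bar [539.1 -75.8 124.7] 0.82
release_knob [482.4 -71.4  94.3] 0.68
bottle [ 693.7 -122.4   66.7] 0.51
```

>>> {"op": "servo_tool", "data": {
  "travel": [
    [0.5, 0, 4],
    [1, 0, 4],
    [1, 0, 4],
    [1, 0, 4],
    [0, 0, 0],
    [0, 0, 0]
  ],
  "delta_rot": [
    [0, 0, 0],
    [0, 0, 0],
    [0, 0, 0],
    [0, 0, 0],
    [0, 0, 0],
    [0, 0, 0]
  ],
  "hand": [8, 8, 8, 8, 8, 8]
}}

```text
time: 18.35
tcp_pos: [548.2, -80.2, 137.3]
eef_rot: [2.511, 1.867, 0.011]
wrist_force: [3.4, -1.5, -5.4]
grip_width: 10.6
```

```bash
python3 st.py w16;python3 - <<'E'
from h import *
s=robot.snapshot('side');cv2.imwrite('pics/s16.png',cv2.resize(s['img'][140:280,160:360],(800,560)))
E
```

```text
18.35 [548.2 -80.2 137.3] [ 3.4 -1.5 -5.4] 10.566651836162238 [-0.3   0.31 -0.19  1.06 -0.    1.57]
yaw -16.745134423159314 z [ 0.0132 -0.0055 -0.9999] fix rot xy [0.0055 0.0132 0.    ]
lid_bar [546.4 -80.  139.8] 0.73
```

View pics/s16.png

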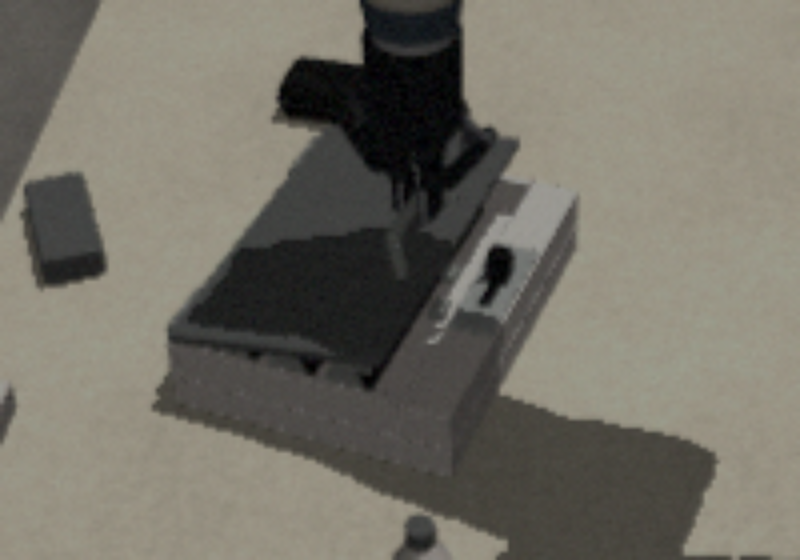

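View pics/w16.png

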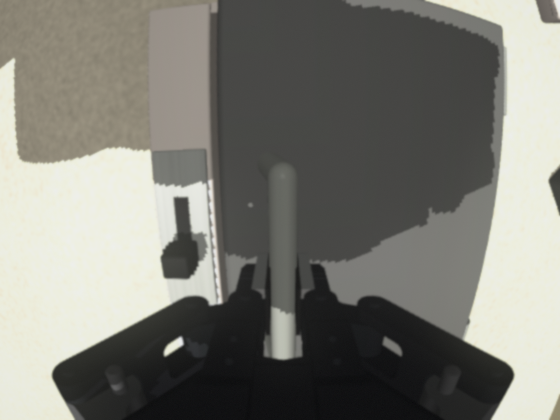

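>>> {"op": "servo_tool", "data": {
  "travel": [
    [3.4, -1, 6.5],
    [3.4, -1, 6.5],
    [3.9, -1.2, 6.1],
    [3.9, -1.2, 6.1],
    [4.4, -1.3, 5.8],
    [4.4, -1.3, 5.8],
    [4.9, -1.5, 5.3],
    [4.9, -1.5, 5.3],
    [0, 0, 0],
    [0, 0, 0]
  ],
  "delta_rot": [
    [0.005, 0.013, 0],
    [0, 0, 0],
    [0, 0, 0],
    [0, 0, 0],
    [0, 0, 0],
    [0, 0, 0],
    [0, 0, 0],
    [0, 0, 0],
    [0, 0, 0],
    [0, 0, 0]
  ],
  "hand": [8, 8, 8, 8, 8, 8, 8, 8, 8, 8]
}}

```text
time: 19.6
tcp_pos: [581.7, -90.2, 187.6]
eef_rot: [-2.519, -1.873, 0.004]
wrist_force: [-0.5, 0.1, -2.9]
grip_width: 10.4
```

```bash
cat >> st.py <<'E'
d=robot.get_state()['tcp_pos']-np.array([536.8,-77.0,107.0])
cx=.958*d[0]-.287*d[1]
X=163-cx;Z=46+d[2]
print('case dx',cx,'lat',.287*d[0]+.958*d[1],'r',np.hypot(X,Z),'theta deg',np.degrees(np.arctan2(Z,X))-15.76)
E
python3 st.py w17;python3 - <<'E'
from h import *
s=robot.snapshot('side');cv2.imwrite('pics/s17.png',cv2.resize(s['img'][140:280,160:360],(800,560)))
E
```

```text
19.6 [581.7 -90.2 187.6] [-0.5  0.1 -2.9] 10.355435470483018 [-0.3   0.35  0.    1.23 -0.    1.57]
yaw -16.72948262685715 z [-3.7e-03  4.0e-04 -1.0e+00] fix rot xy [-0.0004 -0.0037 -0.    ]
lid_bar [578.9 -83.6 188.9] 0.89
release_knob [480.5 -71.3  96.4] 0.89
case dx 46.62305160386191 lat 0.30132085464989267 r 171.81120917476431 theta deg 31.602808137007436
```

View pics/s17.png

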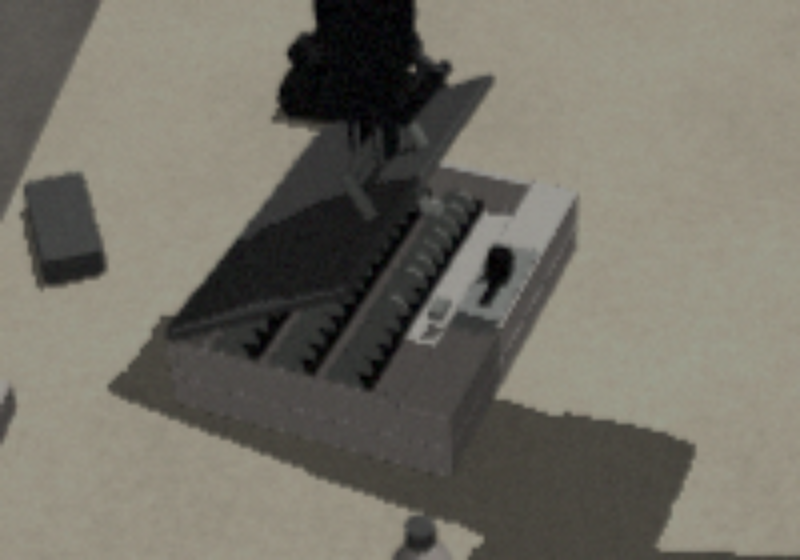

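>>> {"op": "servo_tool", "data": {
  "travel": [
    [6.2, -1.9, 5.2],
    [6.2, -1.9, 5.2],
    [6.7, -2, 4.6],
    [6.7, -2, 4.6],
    [7, -2.1, 3.8],
    [7, -2.1, 3.8],
    [0, 0, 0],
    [0, 0, 0]
  ],
  "delta_rot": [
    [0, -0.004, 0],
    [0, 0, 0],
    [0, 0, 0],
    [0, 0, 0],
    [0, 0, 0],
    [0, 0, 0],
    [0, 0, 0],
    [0, 0, 0]
  ],
  "hand": [8, 8, 8, 8, 8, 8, 8, 8]
}}

```text
time: 20.65
tcp_pos: [622.0, -102.1, 218.7]
eef_rot: [-2.518, -1.873, 0.002]
wrist_force: [-2.9, 2.1, 0.4]
grip_width: 10.5
```

```bash
python3 st.py w18
```

```text
20.65 [ 622.  -102.1  218.7] [-2.9  2.1  0.4] 10.451870391824373 [-0.3   0.41  0.17  1.34  0.    1.57]
yaw -16.70945011188313 z [-0.0028  0.0016 -1.    ] fix rot xy [-0.0016 -0.0028 -0.    ]
lid_bar [623.4 -96.8 216.1] 0.84
release_knob [481.8 -71.7  95.8] 0.65
case dx 88.47860807372369 lat 0.4018241265322082 r 174.31716956258762 theta deg 48.93070025491165
```

View pics/w18.png

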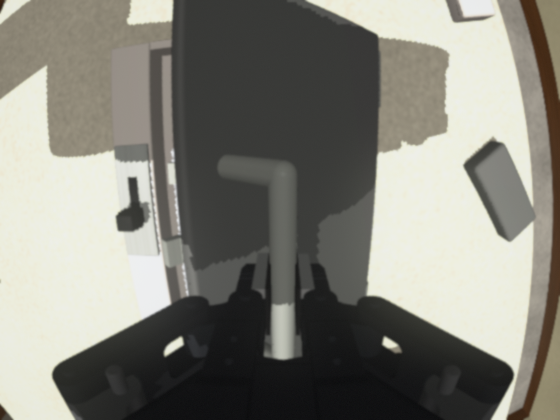

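>>> {"op": "servo_tool", "data": {
  "travel": [
    [6.3, -1.9, 1],
    [6.3, -1.9, 0.5],
    [6.3, -1.9, 0],
    [6.3, -1.9, 0],
    [5, -1.5, 0],
    [0, 0, 0],
    [0, 0, 0],
    [0, 0, 0]
  ],
  "delta_rot": [
    [-0.002, -0.003, 0],
    [0, 0, 0],
    [0, 0, 0],
    [0, 0, 0],
    [0, 0, 0],
    [0, 0, 0],
    [0, 0, 0],
    [0, 0, 0]
  ],
  "hand": [8, 8, 8, 8, 8, 8, 8, 8]
}}

```text
time: 21.65
tcp_pos: [651.3, -110.8, 229.2]
eef_rot: [2.513, 1.87, 0.008]
wrist_force: [-2.7, 0.8, 1.7]
grip_width: 10.2
```

```bash
python3 st.py w19;python3 - <<'E'
from h import *
for c in ['side','scene']:
    s=robot.snapshot(c)
    for n in ['lid_bar','bottle','eye_model','spectacle_case','steel_bowl']:
        for d in robot.pinpoint(n,c)[:1]: print(c,n,w(s,d['point']).round(1),d['conf'])
    if c=='side':cv2.imwrite('pics/s19.png',cv2.resize(s['img'][140:350,130:430],(800,560)))
    else: cv2.imwrite('pics/c19.png',s['img'])
E
```

```text
21.65 [ 651.3 -110.8  229.2] [-2.7  0.8  1.7] 10.225807361245858 [-0.29  0.45  0.27  1.38 -0.    1.57]
yaw -16.690652879966912 z [ 0.0096 -0.0038 -0.9999] fix rot xy [0.0038 0.0096 0.    ]
lid_bar [ 651.1 -108.4  230. ] 0.73
release_knob [482.1 -71.7  95.4] 0.81
case dx 119.39013343185562 lat 0.49239938386379833 r 173.73854931472718 theta deg 59.70279722395558
side lid_bar [ 648.6 -110.2  229.7] 0.94
side bottle [513.5 222.5  -2. ] 0.56
side eye_model [286.6 295.9  -4.1] 0.96
side spectacle_case [ 632.5 -390.1    7.7] 0.86
side steel_bowl [609.2 397.    0.9] 0.78
scene lid_bar [ 653.3 -111.8  227.1] 0.63
scene bottle [518.  225.3   1.4] 0.54
scene eye_model [288.1 299.3   4.5] 0.79
scene spectacle_case [ 641.5 -396.    -1.2] 0.63
scene steel_bowl [616.  403.3  -1.2] 0.62
```

View pics/s19.png

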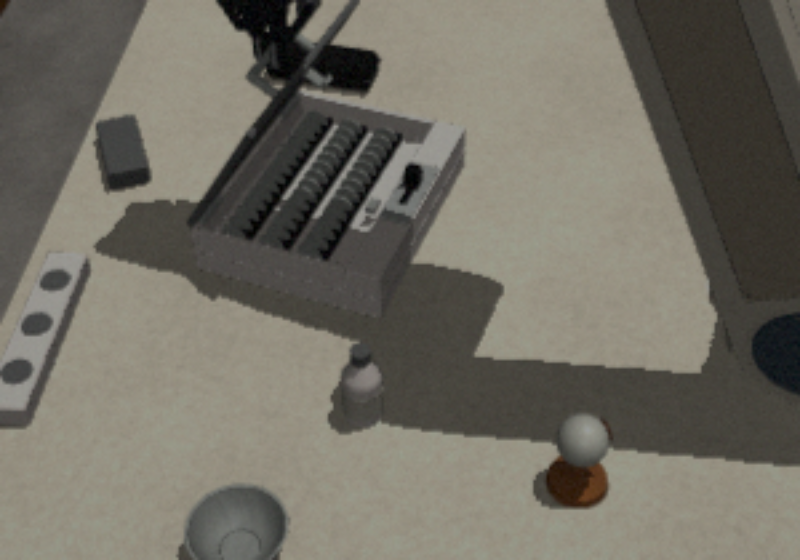

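View pics/w19.png

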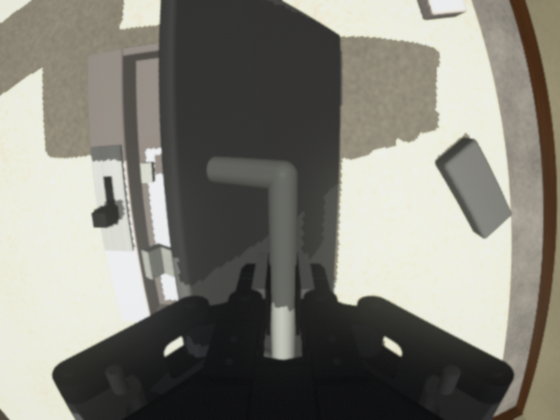

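>>> {"op": "servo_tool", "data": {
  "travel": [
    [0, 0, 0],
    [0, 0, 0],
    [0, 0, 0],
    [0, 0, 0],
    [0, 0, 0]
  ],
  "delta_rot": [
    [0, 0, 0],
    [0, 0, 0],
    [0, 0, 0],
    [0, 0, 0],
    [0, 0, 0]
  ],
  "hand": [8, 8, 8, 8, 8]
}}

```text
time: 22.95
tcp_pos: [651.5, -110.8, 229.2]
eef_rot: [2.513, 1.87, 0.009]
wrist_force: [-2.9, 1.1, 1.0]
grip_width: 10.5
```

```bash
python3 st.py w20; python3 -c "
from h import *
print(robot.get_state()['joint_velocities'].round(4))
print(robot.close_job())"
```

```text
22.95 [ 651.5 -110.8  229.2] [-2.9  1.1  1. ] 10.537270155028079 [-0.29  0.45  0.27  1.38 -0.    1.57]
yaw -16.69122759579768 z [ 0.0096 -0.0038 -0.9999] fix rot xy [0.0038 0.0096 0.    ]
lid_bar [ 648.5 -111.1  230.3] 0.95
release_knob [482.9 -69.7  94.3] 0.95
case dx 119.55001186691099 lat 0.49930026745460054 r 173.73963487117354 theta deg 59.75735178328345
[ 0.0006 -0.0002  0.0012  0.0005  0.0002 -0.0004]
the job is handed in; nothing more can be done
None
```

I stood the bottle upright on the bare table at about (515, 225) mm and tugged the lid up by its bar with the catch untouched. The lid was not caught: it kept rising past 12 mm with only about 6 N of load. I therefore left the catch knob at home, raised the lid along its arc, and handed the job in at about 23 s, still pinching the bar. The hand-in gives no verdict.

- **Lid:** my last check put it at about 60° (1.04 rad), estimated from the tool position, with the fingers 10.5 mm open on the bar and the arm at rest.
- **Bottle and bystanders:** the bottle stood upright in the side picture. The networks placed the eye model, spectacle case and bowl within about 10 mm of where they started, which is within the networks' error.
- **Disagreement:** the arc radius computed from the tool came out about 4 mm too large (173.7 against 169.4 mm). Most likely the bar slid slightly towards the fingertips, but it was still held between the pads.

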